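# Lock the lamp collar and hold the light shutter half open

### The job

Get the microscope's lamp house ready for an exposure: first turn the lock collar by its blue peg, anticlockwise, until its lever lines up with the green locked mark, and leave it there. Then slide the orange shutter tab against its spring to the green half-way marks, never all the way open, and finish while still holding it there with the gripper, because it snaps shut when let go. Leave the bottles, glassware and everything else where they stand.

Things in the scene. Friction and masses are not known exactly. Their poses are not given: they have to be found in the camera images.
- lamp_house: The microscope's lamp house, a white flat box fixed to the bench, 200 (its x) x 360 (its y) x 70 mm high; its place and yaw differ from run to run. Origin under its centre, z up. On its flat top (z = 70 mm): the lock collar at its +y end, the sprung shutter at its -y end. It cannot be shifted.
- collar_axis (a point): Turning axis (vertical) of the lock collar, at the height of the lamp house top. A fixed dark lens barrel, 28 mm across, rises 45 mm here inside the collar.
- collar_peg (a point): Blue upright round peg on the end of the collar's lever: 16 mm across, 60 mm from the collar axis. It rises 40 mm above the flat lever (lever top 14 mm above the lamp house top, lever 14 mm wide). This point is on the peg's centre line, 20 mm above the lever and 20 mm below the peg's top.
- lock_mark (a point): Where collar_peg comes to lie when the collar is at its locked mark: same height, 60 mm from the axis. A green radial stripe 6 x 22 mm painted on the lamp house top just outside the peg's path shows it (a small red stripe shows the unlocked end).
- collar (a joint): Angle of the lock collar (ring 62 mm across, 19 mm high): 0 at the unlocked red mark, where the lever points to the lamp house's +y; grows anticlockwise seen from above (towards the lamp house's -x side); 1.05 at the green locked mark; stop at 1.35. Starts between 0 and 0.3. It turns stiffly (0.12 N m, about 2 N at the peg) and stays where it is left.
- shutter_tab (a point): Orange upright tab on the sliding shutter: 12 mm thick along the slide, 40 mm wide across it, from 7 to 53 mm above the lamp house top; the side rails of the track are 7 mm high. This point is the tab's centre line, 29 mm above the lamp house top and 24 mm below the tab's top. The dark steel shutter plate below it (top 7 mm above the lamp house top) covers a yellow lit window.
- half_mark (a point): Where shutter_tab comes to lie at half travel, same height. Two green stripes on the lamp house top, one on each side of the track, show it (thin black stripes show closed and fully open); a white line across the plate runs through the tab.
- shutter (a joint): Travel of the shutter in m: 0 closed, 0.030 half, 0.060 fully open stop; it grows towards the lamp house's -y, in the straight line from the closed tab to half_mark. A spring pushes it shut: about 3 N at 0, 7.5 N at half, 12 N at full travel (150 N/m); let go, it snaps shut.
- dropper_a: small white dropper bottle with green cap, 26 mm across, 55 mm tall, standing on the bench in front of the lamp house; origin under its centre
- dropper_b: as dropper_a, with red cap
- lens_cap: black disc 44 mm across, 12 mm thick, lying on the lamp house top behind the mechanisms; origin under its centre
- beaker: clear glass beaker, 100 mm across, 120 mm tall, on the bench beside the lamp house; origin under its centre
- slide_box: white and blue carton 80 x 55 x 45 mm on the bench beside the lamp house; origin under its centre
- petri_dish: flat clear dish 94 mm across, 15 mm high, on the bench to the right of the lamp house; origin under its centre
- wash_bottle: white bottle with red cap, 72 mm across, 170 mm tall, on the bench to the left of the lamp house; origin under its centre

How it is judged:
By the outcome, as a careful person would: the job done as asked, in the order asked, and still so for the second after the job is handed in, while the arm keeps its last pose, push and grip.
It also fails if it takes over 45 s, if anything falls off the work surface, if the arm or the gripper's body presses on something with over 40 N, if the wrist force passes 120 N, or if a joint passes its speed limit or range.

### The arm

A 6-joint arm with a two-finger parallel gripper is mounted at the origin on the work surface. World frame = base frame: x ahead of the robot, y to its left, z up, the work surface at z = 0. Lengths are in m, angles in degrees, forces in N, time in s.
With the tool pointing down it reaches from about 0.4 to 0.825 m from the base axis. Payload 7 kg.
Tool frame: the origin (TCP) lies at the very end of the fingers, on their centre line; the grasp point (between the pads) lies 19 mm behind it; z points along the fingers, y is the line along which they close (so a half turn about z gives the same grasp; the last joint's range is limited). The gripper opens to 85 mm and grips with 20 to 120 N. Pads are 22 mm wide; open, the fingers measure 114 mm over their backs; the gripper's body (76 mm by 85 mm) begins 54 mm behind the grasp point. The pads swing forward as they close: fully open they stand 13 mm farther back than shut.
Start: joints at [90.189, 20.546, 0.682, 0, -70.136, -16.507], TCP at [0.19, 0.648, 0.231] pointing down, gripper open.
Joint ranges: [-176.03, 176.03], [-82.01, 121.73], [-58.28, 71.71], [-173.87, 95.51], [-174.79, -0.11], [-173.66, 173.66]. Speed limits (degrees/s): [136.94, 136.94, 172.46, 180, 180, 180].

### API

Orientations are given as [roll, pitch, yaw] about the fixed x, y, z axes, in that order (R = Rz(yaw) Ry(pitch) Rx(roll)).
In Python, from station import r gives the robot as it stands.
- The arm moves only by the tool carry_out, never from a script. Its argument "deltas" is text: rows parted by semicolons, each of 7 numbers parted by spaces: the finger opening in cm, from 0 to 8.54, then the shift along the tool's x, y, z in cm, then the turn, a rotation vector about the tool's x, y, z in degrees. In form: hand dx dy dz ax ay az; .... A call has 1 to 5 rows; each row shifts and turns the commanded pose from where the row before left it, along the tool's axes as they then stand; what a row does not reach is not made up. A row lasts 1/10 s, in which the tool goes at most 50 mm and 8.59 degrees, less where a joint would pass 70% of its speed; a pose out of reach is approached as far as the arm can. A call with a gripper value outside its range is refused whole. The fingers move at their own pace and stop on an object; "newtons" is the grip in N (left out, the last holds). Time passes only in rows, so rows that do not move let the fingers close. It gives the time, the measured TCP pose, the force, the opening and the grip force at its end, in the units of the state.
- r.get_obs(): the state, without advancing time (a new reading comes with each control period).
- r.capture(name): name is "scene" or "top" or "wrist"; returns a dict with "image" (420x560x3 uint8, red, green, blue), "range_z" (420x560 float32, m along the optical axis (not along the pixel's ray), 0 where there is no reading), "fx", "fy", "cx", "cy" (pixels), "D" ([k1, k2, p1, p2, k3] as OpenCV has them; the pictures are not rectified), "R" (3x3) and "t" (3): a world point X has camera coordinates R X + t. Camera axes: x right, y down, z forward; pixel columns grow to the right and rows downward; lengths in m; the calibration is good to about 2 mm. A picture is of the moment at which its call begins.
- r.finish_job(): hands the job in; it is judged then, once.
The state is a dict: "clock": time; "qpos": joint angles; "joint_velocities": joint speeds; "tau": joint torques, N m; "position": TCP position; "eef_rot": TCP orientation; "contact_force": force on the tool from outside, world axes, zero at the start; "torque": the same for the moment, N m; "grip_width": opening from 0.0 (shut) to 1.0 (fully open); "finger_force": force on a finger pad.
Only numpy, scipy, OpenCV 4.12 (cv2) and the standard library are available. Lean on these libraries where they do the work, as an engineer would, in place of code of your own. Each camera call takes 0.05 s, during which the arm holds its last target. There are 200 camera calls.

## Working session

There is one attempt and no reset: what is moved stays moved. The work goes in short steps, Python scripts to look and compute and a tool call to move; the robot and the scene stay as the last step left them, time stands still between calls to the robot, and variables do not carry over. Pictures are saved under pics/ and viewed, at most 10 in all, crops included, and the job is handed in when it is done.

Besides the shell and the picture viewer there is one more tool, called after "Request:" by a JSON object that holds its "method" and its "body", one argument or row to a line. carry_out: Moves the arm, as the interface text tells. Its arguments: {"type":"object","properties":{"deltas":{"type":"string"},"newtons":{"type":"number"}},"required":["deltas"]}

```bash
mkdir -p pics; cat > h.py <<'E'
from station import r
import numpy as np, cv2
def snap(c,n,save=True):
    d=r.capture(c); 
    if save: cv2.imwrite(f'pics/{n}.png',d['image'][:,:,::-1])
    np.savez(f'{n}.npz',**{k:np.array(v) for k,v in d.items()}); return d
def cloud(d):
    h,w=d['range_z'].shape; u,v=np.meshgrid(np.arange(w),np.arange(h))
    K=np.array([[d['fx'],0,d['cx']],[0,d['fy'],d['cy']],[0,0,1.]])
    p=cv2.undistortPoints(np.stack([u,v],-1).reshape(-1,1,2).astype(float),K,np.array(d['D'],float)).reshape(h,w,2)
    z=d['range_z']; X=np.dstack([p[...,0]*z,p[...,1]*z,z])
    return (X-np.array(d['t']))@np.array(d['R'])
E
python3 - <<'E'
from h import *
a=snap('top','top1'); b=snap('scene','scene1'); c=snap('wrist','w1')
for d in (a,b,c): print(-np.array(d['R']).T@d['t'], d['fx'])
print(r.get_obs())
cv2.imwrite('pics/both.png',cv2.resize(np.vstack([np.hstack([a['image'],b['image']]),np.hstack([c['image'],c['image']*0])])[:,:,::-1],(800,600)))
E
```

```text
[0.44158155 0.00756523 1.08005387] 392.91348311132407
[ 1.54917338 -0.51207578  0.86975888] 492.5063015452068
[0.26535976 0.62537814 0.37237961] 366.2522141299285
{'clock': 0.15, 'qpos': array([ 9.01887810e+01,  2.05812808e+01,  6.46641564e-01, -1.43758468e-02,
       -7.01355815e+01, -1.65059381e+01]), 'joint_velocities': array([-0.03276253, -0.11858536,  0.1557558 ,  0.16691968,  0.03567142,
       -0.0443661 ]), 'tau': array([-1.51505563e-03, -5.83875275e+01,  2.93646401e+01,  6.94041252e+00,
       -4.28561427e-03,  5.40237167e-06]), 'position': array([0.18957965, 0.64746027, 0.23059412]), 'eef_rot': array([ 1.79928833e+02, -6.99335118e-03, -1.63220459e+01]), 'contact_force': array([-0.05701864, -0.12213167, -0.33571983]), 'torque': array([ 0.01351571, -0.02879301, -0.0437921 ]), 'finger_force': 0.0, 'grip_width': 1.0040224930044546}
```

View pics/both.png

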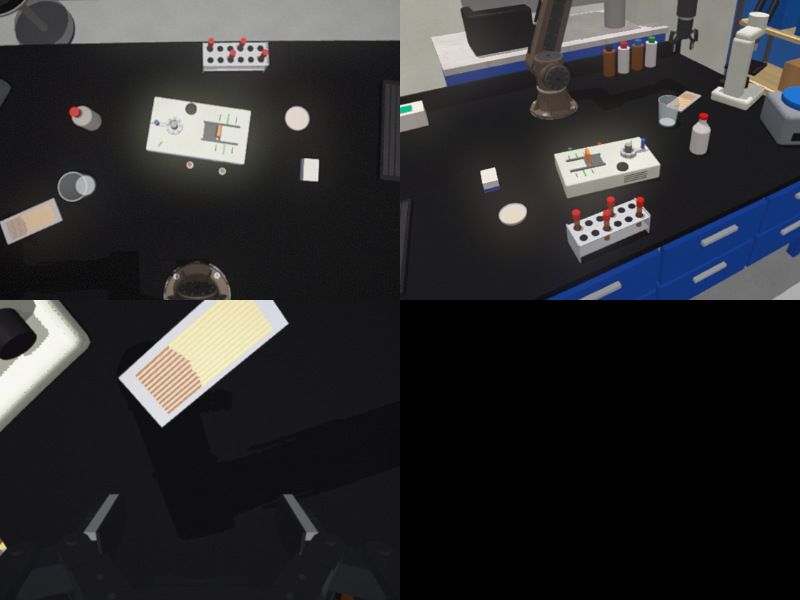

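The top view (upper left) shows the lamp house at about (200,130), with the collar's blue peg at (157,123) on its left (+y) end and the orange tab at (220,131). The droppers are in front, the wash bottle and beaker to the left. Next I'll segment by colour.

```bash
python3 - <<'E'
from h import *
d={k:v for k,v in np.load('top1.npz').items()}; s={k:v for k,v in np.load('scene1.npz').items()}
for nm,d in (('top',d),('scene',s)):
    P=cloud(d); hsv=cv2.cvtColor(d['image'],cv2.COLOR_RGB2HSV); H,S,V=[hsv[...,i].astype(int) for i in range(3)]
    reg=(P[...,0]>.4)&(P[...,0]<.8)&(abs(P[...,1])<.3)&(P[...,2]>.05)&(P[...,2]<.16)
    for c,lo,hi in (('blue',100,125),('orange',6,18),('green',45,80),('red',-1,5)):
        m=((H>lo)&(H<hi)&(S>110)&(V>50)&reg).astype(np.uint8)
        n,L,st,ce=cv2.connectedComponentsWithStats(m)
        for i in range(1,n):
            if st[i,4]>5: q=P[L==i]; print(nm,c,ce[i].round(1),st[i,4],np.median(q,0).round(4),q.min(0).round(3),q.max(0).round(3))
    top=reg&(abs(P[...,2]-.07)<.006)
    if nm=='top':
        q=P[top][:,:2]; print(cv2.minAreaRect(q.astype(np.float32)),np.median(P[top][:,2]))
im=np.load('top1.npz')['image'][120:250,190:370]
cv2.imwrite('pics/c1.png',cv2.resize(im,(800,578),interpolation=cv2.INTER_CUBIC)[:,:,::-1])
E
```

```text
top blue [218.8 170.8] 17 [0.6243 0.132  0.1247] [0.621 0.127 0.115] [0.629 0.137 0.128]
top orange [305.9 183. ] 83 [ 0.5907 -0.0824  0.1227] [ 0.573 -0.09   0.098] [ 0.611 -0.075  0.126]
top red [265.3 230.2] 12 [0.4793 0.0214 0.0553] [0.474 0.016 0.053] [0.482 0.024 0.059]
((0.6049136519432068, -0.015156775712966919), (0.36035728454589844, 0.20041874051094055), 80.5470962524414) 0.07034116425540775
scene blue [339.7 199.7] 59 [0.6355 0.128  0.1111] [0.625 0.121 0.086] [0.64  0.138 0.125]
scene orange [262.8 218.4] 118 [ 0.6115 -0.0913  0.1083] [ 0.582 -0.097  0.077] [ 0.62  -0.081  0.126]
scene green [237.4 207.9] 11 [ 0.4591 -0.1042  0.0527] [ 0.453 -0.109  0.051] [ 0.462 -0.096  0.058]
scene green [246.7 217.3] 7 [ 0.5342 -0.1073  0.0704] [ 0.524 -0.11   0.069] [ 0.544 -0.104  0.072]
scene green [257.8 241.7] 12 [ 0.6434 -0.1248  0.0697] [ 0.629 -0.128  0.067] [ 0.663 -0.122  0.073]
scene red [278.1 200.6] 15 [0.4841 0.016  0.0535] [0.476 0.01  0.051] [0.489 0.021 0.058]
```

View pics/c1.png

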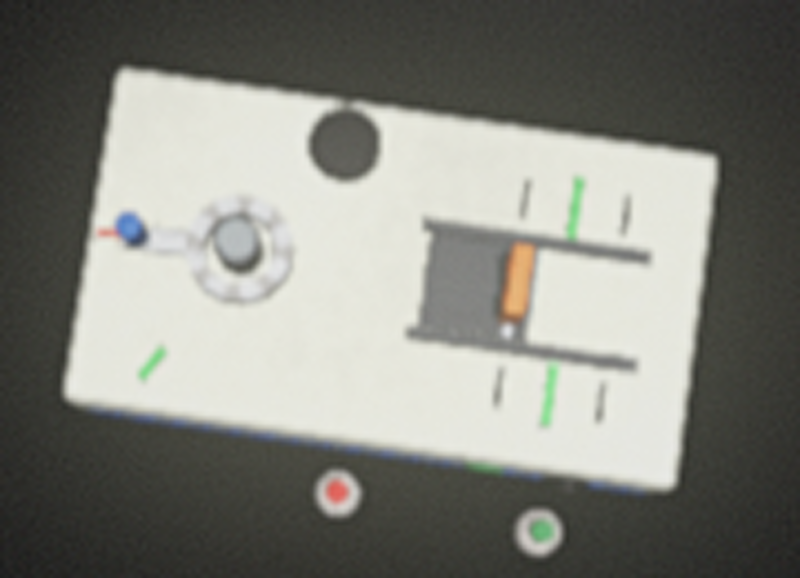

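The crop shows the peg at (130,228), near the red mark at (108,233). The green lock stripe is at (152,363), the barrel at (238,242), the closed tab at (517,282), and the half marks at (575,208) and (549,395). Next step is to move the wrist camera over the house.

```bash
cat >> h.py <<'E'
from scipy.spatial.transform import Rotation as Ro
def plan(p1,yaw1,n,hand,p0=None,yaw0=None):
    o=r.get_obs()
    if p0 is None: p0=o['position']; yaw0=o['eef_rot'][2]
    p0=np.array(p0);p1=np.array(p1); dy=(yaw1-yaw0+180)%360-180
    R=lambda y:Ro.from_euler('xyz',[180,0,y],degrees=True)
    rows=[]
    for i in range(n):
        d=R(yaw0+dy*i/n).inv().apply((p1-p0)/n)*100
        rows.append(f"{hand} {d[0]:.2f} {d[1]:.2f} {d[2]:.2f} 0 0 {-dy/n:.2f}")
        if i%5==4 or i==n-1: print('; '.join(rows)); rows=[]
E
python3 -c "
from h import *
plan([.625,.16,.31],-99.5,15,8.5)"
```

```text
8.5 3.70 2.30 -0.53 0 0 5.55; 8.5 3.90 1.93 -0.53 0 0 5.55; 8.5 4.07 1.55 -0.53 0 0 5.55; 8.5 4.20 1.15 -0.53 0 0 5.55; 8.5 4.29 0.74 -0.53 0 0 5.55
8.5 4.35 0.32 -0.53 0 0 5.55; 8.5 4.36 -0.10 -0.53 0 0 5.55; 8.5 4.33 -0.52 -0.53 0 0 5.55; 8.5 4.25 -0.94 -0.53 0 0 5.55; 8.5 4.14 -1.35 -0.53 0 0 5.55
8.5 3.99 -1.74 -0.53 0 0 5.55; 8.5 3.81 -2.12 -0.53 0 0 5.55; 8.5 3.59 -2.48 -0.53 0 0 5.55; 8.5 3.33 -2.81 -0.53 0 0 5.55; 8.5 3.04 -3.12 -0.53 0 0 5.55
```

Request:
{"method": "carry_out", "body": {
  "deltas": "8.5 3.7 2.3 -0.5 0 0 5.5; 8.5 3.9 1.9 -0.5 0 0 5.5; 8.5 4.1 1.5 -0.5 0 0 5.5; 8.5 4.2 1.1 -0.5 0 0 5.5; 8.5 4.3 0.7 -0.5 0 0 5.5"
}}

```text
clock: 0.65
position: [0.3369, 0.4854, 0.2563]
eef_rot: [180.0, -0.0, -44.0]
contact_force: [1.1, -0.2, 0.3]
grip_width: 0.995
finger_force: 0.0
```

Request:
{"method": "carry_out", "body": {
  "deltas": "8.5 4.3 0.3 -0.5 0 0 5.5; 8.5 4.4 -0.1 -0.5 0 0 5.5; 8.5 4.3 -0.5 -0.5 0 0 5.5; 8.5 4.2 -0.9 -0.5 0 0 5.5; 8.5 4.1 -1.3 -0.5 0 0 5.5"
}}

```text
clock: 1.15
position: [0.4814, 0.3243, 0.2815]
eef_rot: [180.0, 0.0, -71.5]
contact_force: [0.9, 0.8, -0.7]
grip_width: 0.997
finger_force: 0.0
```

Request:
{"method": "carry_out", "body": {
  "deltas": "8.5 4.0 -1.7 -0.5 0 0 5.5; 8.5 3.8 -2.1 -0.5 0 0 5.5; 8.5 3.6 -2.5 -0.5 0 0 5.5; 8.5 3.3 -2.8 -0.5 0 0 5.5; 8.5 3.0 -3.1 -0.5 0 0 5.5"
}}

```text
clock: 1.65
position: [0.6276, 0.1637, 0.3063]
eef_rot: [180.0, -0.0, -99.0]
contact_force: [1.7, 1.4, -0.1]
grip_width: 0.994
finger_force: 0.0
```

```bash
python3 -c "
from h import *
r.capture('wrist');r.capture('wrist');r.capture('wrist')
d=snap('wrist','w2');o=r.get_obs();print(o['clock'],o['position'],o['eef_rot'],o['qpos'])"
```

```text
1.85 [0.6270661  0.16412191 0.30549373] [ 1.79937715e+02 -3.05298492e-02 -9.89261147e+01] [ 3.18680308e+01  1.60701709e+01  3.86144019e+00 -1.79828132e-02
 -7.78583700e+01 -4.07903695e+01]
```

View pics/w2.png

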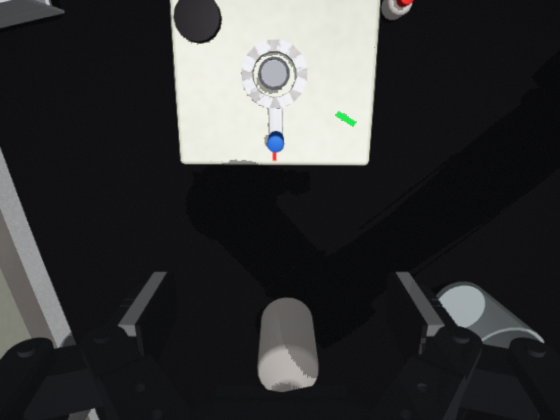

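The wrist view shows the peg at (275,144) by the red mark at (275,157), the green lock stripe at (346,119), the barrel at (273,72) and the wash bottle at (286,345). Now to measure these.

```bash
python3 - <<'E'
from h import *
d={k:v for k,v in np.load('w2.npz').items()}
P=cloud(d); hsv=cv2.cvtColor(d['image'],cv2.COLOR_RGB2HSV); H,S,V=[hsv[...,i].astype(int) for i in range(3)]
for c,lo,hi in (('blue',100,125),('green',45,80),('red',-1,5)):
    m=((H>lo)&(H<hi)&(S>110)&(V>50)).astype(np.uint8)
    n,L,st,ce=cv2.connectedComponentsWithStats(m)
    for i in range(1,n):
        if st[i,4]>5:
            q=P[L==i]; print(c,ce[i].round(1),st[i,4],np.median(q,0).round(4))
            if c=='blue': t=q[q[:,2]>q[:,2].max()-.006]; print('pegtop',cv2.minEnclosingCircle(t[:,:2].astype(np.float32)),t[:,2].mean())
box=np.zeros(H.shape,bool); box[30:115,230:320]=1
b=P[box&(P[...,2]>.105)]; print('barrel',cv2.minEnclosingCircle(b[:,:2].astype(np.float32)),np.median(b[:,2]),len(b))
b=P[box&(P[...,2]>.084)&(P[...,2]<.095)]; print('ring',cv2.minEnclosingCircle(b[:,:2].astype(np.float32)),np.median(b,0),len(b))
t=abs(P[...,2]-.07)<.004; t[180:]=0; q=P[t]; print('top z',np.median(q[:,2]))
# end edge and side edges
print(cv2.minAreaRect(q[:,:2].astype(np.float32)))
bt=P[290:400,250:330].reshape(-1,3); bt=bt[(bt[:,2]>.05)&(bt[:,2]<.2)]; print('bottle',bt.min(0),bt.max(0))
E
```

```text
blue [275.2 141.6] 270 [0.6283 0.1293 0.123 ]
pegtop ((0.628698468208313, 0.1306261569261551), 0.0076363119296729565) 0.12307781521452142
green [345.4 118.4] 119 [0.5565 0.1241 0.0703]
red [404.    2.2] 85 [0.4837 0.0223 0.053 ]
red [274.  156.8] 22 [0.634  0.1516 0.0702]
barrel ((0.6203653812408447, 0.07187885046005249), 0.014366981573402882) 0.11482177523732957 847
ring ((0.620988130569458, 0.0749090313911438), 0.03388401120901108) [0.62041364 0.0702794  0.08825728] 1988
top z 0.06929338561670118
((0.7046913504600525, 0.06723996251821518), (0.1596529483795166, 0.36775726079940796), 80.08588409423828)
bottle [0.62144992 0.35849732 0.05002466] [0.69310814 0.41528541 0.14859342]
```

```bash
python3 -c "
from h import *
plan([.6287,.1306,.135],-98,5,5)"
```

```text
5 0.66 -0.14 3.41 0 0 -0.19; 5 0.66 -0.13 3.41 0 0 -0.19; 5 0.66 -0.13 3.41 0 0 -0.19; 5 0.66 -0.13 3.41 0 0 -0.19; 5 0.66 -0.13 3.41 0 0 -0.19
```

Request:
{"method": "carry_out", "body": {
  "deltas": "5 0.65 -0.13 3.4 0 0 -0.2; 5 0.65 -0.13 3.4 0 0 -0.2; 5 0.65 -0.13 3.4 0 0 -0.2; 5 0.65 -0.13 3.4 0 0 -0.2; 5 0.65 -0.13 3.4 0 0 -0.2"
}}

```text
clock: 2.35
position: [0.6274, 0.133, 0.1352]
eef_rot: [-180.0, 0.0, -97.7]
contact_force: [0.4, 0.9, -0.3]
grip_width: 0.589
finger_force: 0.0
```

```bash
python3 - <<'E'
from h import *
r.capture('wrist');r.capture('wrist')
d=snap('wrist','w3')
P=cloud(d); hsv=cv2.cvtColor(d['image'],cv2.COLOR_RGB2HSV); H,S,V=[hsv[...,i].astype(int) for i in range(3)]
for c,lo,hi in (('blue',100,125),('green',45,80)):
    m=((H>lo)&(H<hi)&(S>110)&(V>50)).astype(np.uint8)
    n,L,st,ce=cv2.connectedComponentsWithStats(m)
    for i in range(1,n):
        if st[i,4]>15:
            q=P[L==i]; print(c,ce[i].round(1),st[i,4],np.median(q,0).round(4))
            if c=='blue': t=q[q[:,2]>q[:,2].max()-.006]; print('pegtop',cv2.minEnclosingCircle(t[:,:2].astype(np.float32)),t[:,2].mean())
b=P[(P[...,2]>.110)&(P[...,2]<.12)&(abs(P[...,0]-.62)<.03)&(abs(P[...,1]-.072)<.03)]; print('barrel',cv2.minEnclosingCircle(b[:,:2].astype(np.float32)))
o=r.get_obs(); print(o['position'],o['eef_rot'],o['grip_width'])
plan([.6287,.1306,.094],-98,2,5)
E
```

```text
blue [273.7 254.5] 1611 [0.6281 0.1263 0.1209]
pegtop ((0.6158872842788696, 0.054166268557310104), 9.999999747378752e-05) 0.27365306042455545
green [395.  199.7] 351 [0.5564 0.124  0.0701]
barrel ((0.620391845703125, 0.07158622145652771), 0.01414184458553791)
[0.62658467 0.13221996 0.13464166] [ 1.79781320e+02 -1.48095996e-01 -9.77514153e+01] 0.58721972264725
5 0.07 -0.12 2.03 0 0 0.12; 5 0.07 -0.12 2.03 0 0 0.12
```

View pics/w3.png

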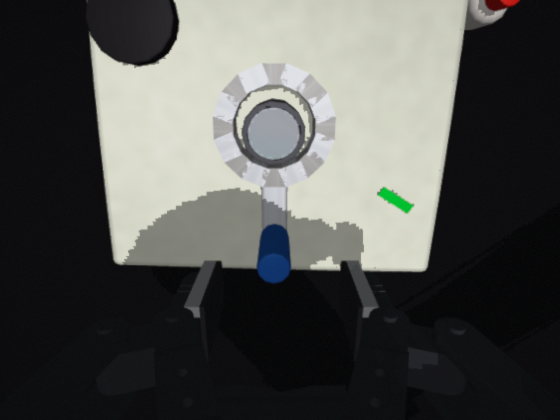

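The peg at (274,255) sits between the open fingers, which are centred at about 280. Descend and grip.

Request:
{"method": "carry_out", "body": {
  "deltas": "5 0.07 -0.12 2.0 0 0 0; 5 0.07 -0.12 2.0 0 0 0; 1 0 0 0 0 0 0; 1 0 0 0 0 0 0; 1 0 0 0 0 0 0",
  "newtons": 30
}}

```text
clock: 3.0
position: [0.63, 0.1316, 0.0986]
eef_rot: [180.0, 0.1, -97.8]
contact_force: [-7.5, 3.2, 2.7]
grip_width: 0.17
finger_force: 29.2
```

Request:
{"method": "carry_out", "body": {
  "deltas": "1 0 0 0 0 0 0; 1 0 0 0 0 0 0; 1 0 0 0 0 0 0"
}}

```text
clock: 3.3
position: [0.63, 0.1316, 0.0986]
eef_rot: [-180.0, 0.1, -97.8]
contact_force: [-6.5, 3.4, 4.2]
grip_width: 0.174
finger_force: 29.2
```

Request:
{"method": "carry_out", "body": {
  "deltas": "1 0.014 0.41 0 0 0 -3.9; 1 0.014 0.41 0 0 0 -3.9; 1 0.014 0.41 0 0 0 -3.9; 1 0.014 0.41 0 0 0 -3.9; 1 0.014 0.41 0 0 0 -3.9"
}}

```text
clock: 3.8
position: [0.6107, 0.1317, 0.0986]
eef_rot: [-179.8, 0.1, -78.1]
contact_force: [-2.4, 6.1, 1.2]
grip_width: 0.174
finger_force: 29.5
```

Request:
{"method": "carry_out", "body": {
  "deltas": "1 0.014 0.41 0 0 0 -3.9; 1 0.014 0.41 0 0 0 -3.9; 1 0.014 0.41 0 0 0 -3.9; 1 0.014 0.41 0 0 0 -3.9; 1 0.014 0.41 0 0 0 -3.9"
}}

```text
clock: 4.3
position: [0.5912, 0.1251, 0.0987]
eef_rot: [-179.8, 0.1, -58.6]
contact_force: [-7.9, 10.5, 4.0]
grip_width: 0.178
finger_force: 29.7
```

Request:
{"method": "carry_out", "body": {
  "deltas": "1 0.014 0.41 0 0 0 -3.9; 1 0.014 0.41 0 0 0 -3.9; 1 0.014 0.41 0 0 0 -3.9; 1 0.014 0.41 0 0 0 -3.9"
}}

```text
clock: 4.7
position: [0.5774, 0.1149, 0.0986]
eef_rot: [-179.8, 0.1, -43.0]
contact_force: [-13.6, 13.7, 7.2]
grip_width: 0.173
finger_force: 30.1
```

```bash
cat > m.py <<'E'
from h import *
A=np.array([.6204,.0718])
r.capture('wrist')
import sys
d=snap('wrist',sys.argv[1])
P=cloud(d); hsv=cv2.cvtColor(d['image'],cv2.COLOR_RGB2HSV); H,S,V=[hsv[...,i].astype(int) for i in range(3)]
ang=lambda p:np.degrees(np.arctan2(*(p-A)[::-1]))
D=np.linalg.norm(P[...,:2]-A,axis=-1)
m=(H>100)&(H<125)&(S>110)&(V>50)&(D<.09)&(P[...,2]>.1); q=P[m]; c=cv2.minEnclosingCircle(q[:,:2].astype(np.float32)); print('peg',c,np.median(q,0),ang(np.array(c[0])),ang(np.median(q,0)[:2]))
m=(H>45)&(H<80)&(S>110)&(V>50)&(D<.11)&(D>.06); q=P[m]; print('green',np.median(q,0),ang(q.mean(0)[:2]))
m=(D>.034)&(D<.052)&(P[...,2]>.079)&(P[...,2]<.09); q=P[m]; print('lever',len(q),ang(q.mean(0)[:2]))
o=r.get_obs(); print(o['clock'],o['position'],o['eef_rot'],o['contact_force'],'tcp ang',ang(o['position'][:2]),np.linalg.norm(o['position'][:2]-A))
E
python3 m.py w4
```

```text
peg ((0.6004490852355957, 0.08774471282958984), 0.044121332466602325) [0.58094555 0.11107915 0.1222856 ] 141.36825389842437 135.1275749933852
green [nan nan nan] nan
lever 1100 135.08290290468437
4.8 [0.57698214 0.1144296  0.09858832] [-1.79854946e+02  1.40264379e-01 -4.30573519e+01] [-14.24357053  11.05519746   7.49974281] tcp ang 135.524856138396 0.060847298854228946
  return _methods._mean(a, axis=axis, dtype=dtype,
  ret = um.true_divide(
m.py:10: RuntimeWarning: Mean of empty slice.
  m=(H>45)&(H<80)&(S>110)&(V>50)&(D<.11)&(D>.06); q=P[m]; print('green',np.median(q,0),ang(q.mean(0)[:2]))
```

View pics/w4.png

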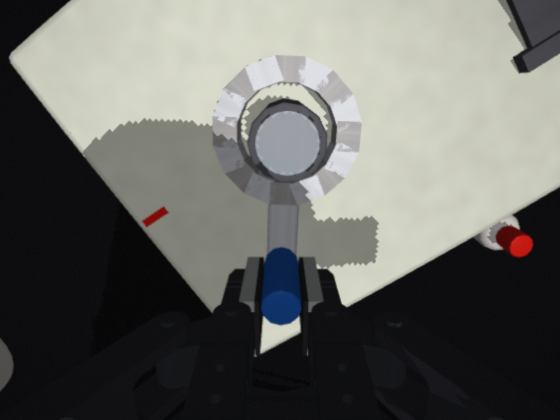

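The peg, gripped at (282,285), is at about 135°. The lock mark is at 140.7°, so it needs about 5.5° more, with a little inward relief.

Request:
{"method": "carry_out", "body": {
  "deltas": "1 0.06 0.29 0 0 0 -2.8; 1 0.06 0.29 0 0 0 -2.8; 1 0 0 0 0 0 0"
}}

```text
clock: 5.1
position: [0.573, 0.1098, 0.0985]
eef_rot: [-179.9, 0.2, -37.5]
contact_force: [-18.3, 15.9, 12.5]
grip_width: 0.174
finger_force: 30.5
```

```bash
python3 m.py w5 2>/dev/null
```

```text
peg ((0.5989639759063721, 0.085326187312603), 0.044172320514917374) [0.5773058  0.10700979 0.12224961] 147.7479671297253 140.74971763320372
green [nan nan nan] nan
lever 1102 140.8854965902901
5.2 [0.57298276 0.10983636 0.09851721] [-179.89963863    0.21877352  -37.57975861] [-19.99185434  16.12141575  11.5682219 ] tcp ang 141.2646985310915 0.06078782019284184
```

Request:
{"method": "carry_out", "body": {
  "deltas": "1 -0.1 0 -0.1 0 0 0; 1 -0.1 0 -0.1 0 0 0; 1 0 0 0 0 0 0"
}}

```text
clock: 5.5
position: [0.5727, 0.1098, 0.0989]
eef_rot: [-179.9, 0.1, -37.6]
contact_force: [-5.4, 8.2, -5.3]
grip_width: 0.173
finger_force: 30.3
```

Request:
{"method": "carry_out", "body": {
  "deltas": "5 0 0 0 0 0 0; 5 0 0 0 0 0 0; 5 0 0 0 0 0 0; 5 0 0 0 0 0 0; 5 0 0 -3 0 0 0"
}}

```text
clock: 6.0
position: [0.5716, 0.1069, 0.1253]
eef_rot: [179.7, 0.2, -37.7]
contact_force: [-0.3, 0.4, 0.2]
grip_width: 0.583
finger_force: 0.0
```

Request:
{"method": "carry_out", "body": {
  "deltas": "5 -0.5 0 -4 0 0 0; 5 -0.5 0 -4 0 0 0; 5 -0.5 0 -3 0 0 0; 5 0 0 -3 0 0 0; 5 0 0 0 0 0 0"
}}

```text
clock: 6.5
position: [0.5641, 0.1176, 0.2736]
eef_rot: [-179.6, -0.3, -37.6]
contact_force: [-0.5, 0.6, -0.4]
grip_width: 0.587
finger_force: 0.0
```

```bash
python3 m.py w6 2>/dev/null; python3 - <<'E'
from h import *
d=np.load('w6.npz'); P=cloud(d); A=np.array([.6204,.0718])
hsv=cv2.cvtColor(d['image'],cv2.COLOR_RGB2HSV);H,S=hsv[...,0].astype(int),hsv[...,1]
D=np.linalg.norm(P[...,:2]-A,axis=-1)
m=(H>100)&(H<125)&(S>110)&(D<.09)&(P[...,2]>.118)&(P[...,2]<.128);c=cv2.minEnclosingCircle(P[m][:,:2].astype(np.float32));print(c,np.degrees(np.arctan2(c[0][1]-A[1],c[0][0]-A[0])))
b=P[(P[...,2]>.110)&(P[...,2]<.12)&(D<.03)]; print('barrel',cv2.minEnclosingCircle(b[:,:2].astype(np.float32)))
E
```

```text
peg ((0.5743356943130493, 0.1089911162853241), 0.007479103747755289) [0.57559517 0.10794805 0.12301792] 141.08350029594132 141.10378292394586
green [0.55316517 0.12670575 0.07038572] 140.73847129873175
lever 304 141.08463066018794
6.6 [0.56220675 0.11721864 0.2691233 ] [-1.79894326e+02 -3.31390898e-02 -3.76346061e+01] [-0.44719346 -0.83113449 -0.45878846] tcp ang 142.02869397100213 0.07381942414235089
((0.5739973783493042, 0.10940369963645935), 0.007175422739237547) 140.9794255080595
barrel ((0.6206104755401611, 0.07174429297447205), 0.014118283055722713)
```

View pics/w6.png

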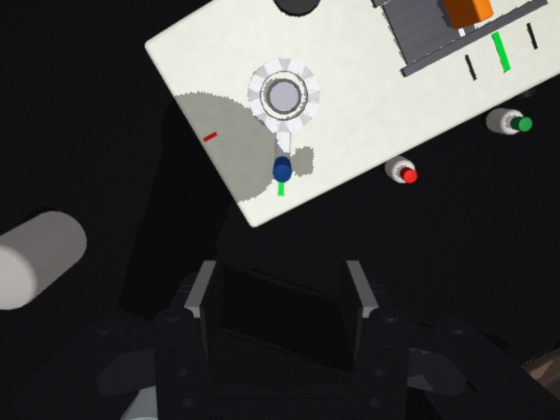

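The peg at (282,168) is in line with the green stripe at (281,188), at 141.0° against 140.7°, so the collar is locked and released. Now the shutter.

```bash
python3 -c "
from h import *
plan([.55,-.09,.24],-9.5,5,5)"
```

```text
5 2.34 3.43 0.58 0 0 -5.63; 5 1.99 3.64 0.58 0 0 -5.63; 5 1.62 3.82 0.58 0 0 -5.63; 5 1.24 3.96 0.58 0 0 -5.63; 5 0.85 4.06 0.58 0 0 -5.63
```

Request:
{"method": "carry_out", "body": {
  "deltas": "5 2.35 3.4 0.6 0 0 -5.6; 5 2.0 3.65 0.6 0 0 -5.6; 5 1.6 3.8 0.6 0 0 -5.6; 5 1.25 3.95 0.6 0 0 -5.6; 5 0.85 4.05 0.6 0 0 -5.6"
}}

```text
clock: 7.1
position: [0.5491, -0.0911, 0.2368]
eef_rot: [180.0, 0.1, -9.4]
contact_force: [0.5, -0.1, 0.2]
grip_width: 0.584
finger_force: 0.0
```

```bash
cat > s.py <<'E'
from h import *
import sys
[r.capture('wrist') for _ in range(2)]
d=snap('wrist',sys.argv[1]); P=cloud(d)
hsv=cv2.cvtColor(d['image'],cv2.COLOR_RGB2HSV); H,S,V=[hsv[...,i].astype(int) for i in range(3)]
reg=(P[...,0]>.48)&(P[...,0]<.72)&(P[...,1]>-.2)&(P[...,1]<-.03)
m=reg&(H>6)&(H<18)&(S>110)&(P[...,2]>.117)&(P[...,2]<.13); q=P[m]
if len(q): rc=cv2.minAreaRect(q[:,:2].astype(np.float32)); print('tabtop',rc,q[:,2].mean(),len(q))
m=(reg&(H>45)&(H<80)&(S>110)&(abs(P[...,2]-.07)<.01)).astype(np.uint8)
n,L,st,ce=cv2.connectedComponentsWithStats(m); g=[]
for i in range(1,n):
    if st[i,4]>40: g.append(P[L==i].mean(0)); print('green',ce[i].round(),st[i,4],g[-1],cv2.minAreaRect(P[L==i][:,:2].astype(np.float32)))
u=np.array([-.165,-.986])
if len(g)==2 and len(q): print('remaining along slide',(np.mean(g,0)[:2]-rc[0])@u)
o=r.get_obs(); print(o['clock'],o['position'],o['eef_rot'],o['contact_force'],o['grip_width'])
E
python3 s.py w7
```

```text
tabtop ((0.5939230918884277, -0.08578955382108688), (0.011803478002548218, 0.03994165360927582), 79.85316467285156) 0.122084625193398 983
green [299.  59.] 347 [ 0.64465604 -0.12510809  0.07006053] ((0.6443408131599426, -0.12513130903244019), (0.005716491956263781, 0.03531894460320473), 81.08267974853516)
green [298. 195.] 259 [ 0.53504115 -0.10670422  0.0701971 ] ((0.5339515805244446, -0.10671316832304001), (0.0054111601784825325, 0.0353006087243557), 80.9902114868164)
remaining along slide 0.03036726103961022
7.25 [ 0.54879235 -0.0918456   0.23645839] [179.94265076   0.1833053   -9.81207636] [-0.09840035  0.9308338   0.06036545] 0.590551993079616
```

View pics/w7.png

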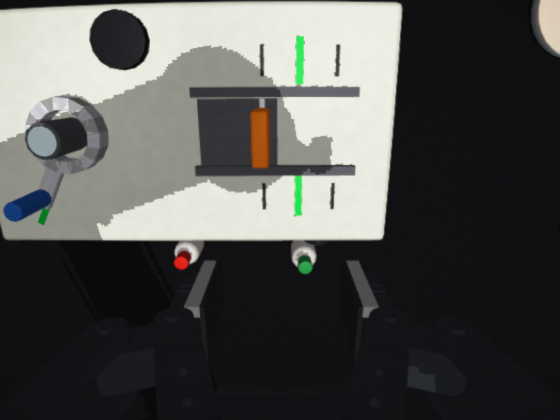

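The tab at (260,138) is still closed, and the half marks are at (299,59) and (298,195), 30.4 mm away. I'll move over it and descend.

```bash
python3 -c "
from h import *
plan([.594,-.0858,.2365],-9.5,1,5)"
```

```text
5 4.35 -1.37 -0.00 0 0 -0.31
```

Request:
{"method": "carry_out", "body": {
  "deltas": "5 4.35 -1.35 0 0 0 -0.3; 5 0 0 3.6 0 0 0; 5 0 0 3.6 0 0 0; 5 0 0 2.6 0 0 0; 5 0 0 0 0 0 0"
}}

```text
clock: 7.75
position: [0.5924, -0.0828, 0.1356]
eef_rot: [179.9, 0.5, -9.4]
contact_force: [0.3, -0.2, 0.3]
grip_width: 0.584
finger_force: 0.0
```

```bash
python3 -c "
from h import *
plan([.594,-.0858,.09],-9.5,2,5)"
```

```text
5 0.10 0.13 2.28 0 0 0.07; 5 0.10 0.13 2.28 0 0 0.07
```

Request:
{"method": "carry_out", "body": {
  "deltas": "5 0.1 0.13 2.25 0 0 0; 5 0.1 0.13 2.25 0 0 0; 0.6 0 0 0 0 0 0; 0.6 0 0 0 0 0 0; 0.6 0 0 0 0 0 0",
  "newtons": 60
}}

```text
clock: 8.25
position: [0.5978, -0.0865, 0.0973]
eef_rot: [180.0, -0.1, -9.3]
contact_force: [0.1, -0.9, -2.0]
grip_width: 0.131
finger_force: 58.6
```

Request:
{"method": "carry_out", "body": {
  "deltas": "0.6 0 0 0 0 0 0; 0.6 0 0 0 0 0 0; 0.6 0 0 0 0 0 0"
}}

```text
clock: 8.55
position: [0.5978, -0.0865, 0.0972]
eef_rot: [-180.0, -0.2, -9.3]
contact_force: [-0.8, -2.1, 5.8]
grip_width: 0.125
finger_force: 59.8
```

Request:
{"method": "carry_out", "body": {
  "deltas": "0.6 0 0.35 0 0 0 0; 0.6 0 0.35 0 0 0 0; 0.6 0 0.35 0 0 0 0; 0.6 0 0.35 0 0 0 0; 0.6 0 0.35 0 0 0 0"
}}

```text
clock: 9.05
position: [0.5952, -0.1024, 0.0972]
eef_rot: [-179.9, -0.2, -9.3]
contact_force: [-1.5, 6.5, 8.2]
grip_width: 0.127
finger_force: 60.1
```

Request:
{"method": "carry_out", "body": {
  "deltas": "0.6 0 0.35 0 0 0 0; 0.6 0 0.35 0 0 0 0; 0.6 0 0.35 0 0 0 0; 0.6 0 0 0 0 0 0"
}}

```text
clock: 9.45
position: [0.5935, -0.1127, 0.0972]
eef_rot: [-179.9, -0.2, -9.3]
contact_force: [-1.6, 7.4, 8.2]
grip_width: 0.126
finger_force: 60.1
```

```bash
python3 s.py w8
```

```text
tabtop ((0.5900322794914246, -0.11229059100151062), (0.012594851665198803, 0.04043840244412422), 80.6213150024414) 0.12209478477428275 2924
green [289. 148.] 948 [ 0.64451345 -0.12511382  0.07013004] ((0.6441765427589417, -0.12503422796726227), (0.005813326686620712, 0.0354820154607296), 80.41930389404297)
green [287. 368.] 140 [ 0.52092832 -0.10445453  0.07006949] ((0.5206322073936462, -0.10437510907649994), (0.0057787587866187096, 0.01010403037071228), 80.77391052246094)
remaining along slide 0.0036650548361334156
9.6 [ 0.59350468 -0.11254484  0.09720657] [-179.87595418   -0.18050069   -9.30720296] [-2.4866035   6.57279719  7.10817848] 0.1318963255100694
```

View pics/w8.png

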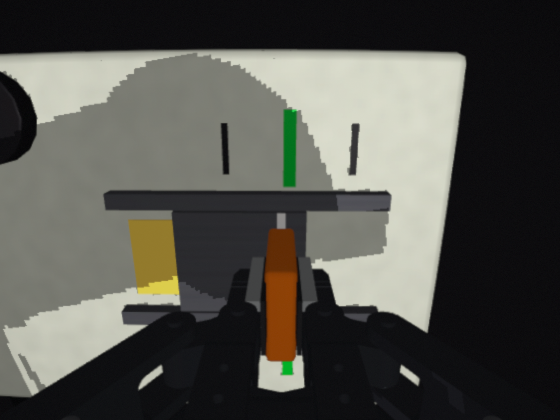

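The tab at (282,295) is gripped and still just short of the green stripes at (289,148) and (287,368), by about 3.4 mm.

Request:
{"method": "carry_out", "body": {
  "deltas": "0.6 0 0.17 0 0 0 0; 0.6 0 0.18 0 0 0 0; 0.6 0 0 0 0 0 0; 0.6 0 0 0 0 0 0"
}}

```text
clock: 10.0
position: [0.5929, -0.1159, 0.0972]
eef_rot: [-179.9, -0.2, -9.3]
contact_force: [-1.7, 7.4, 8.2]
grip_width: 0.126
finger_force: 60.1
```

```bash
python3 s.py w9; python3 - <<'E'
from h import *
d=snap('top','top9'); P=cloud(d); A=np.array([.6204,.0718])
hsv=cv2.cvtColor(d['image'],cv2.COLOR_RGB2HSV);H,S=hsv[...,0].astype(int),hsv[...,1]
m=(H>100)&(H<125)&(S>110)&(np.linalg.norm(P[...,:2]-A,axis=-1)<.09)&(P[...,2]>.1); print('peg',P[m].mean(0),m.sum())
E
```

```text
tabtop ((0.5897846221923828, -0.1152409240603447), (0.012636794708669186, 0.040236715227365494), 79.48397827148438) 0.12208613340151506 2924
green [282. 147.] 967 [ 0.64489747 -0.12509435  0.07013503] ((0.6441940069198608, -0.12488206475973129), (0.005627579987049103, 0.035512492060661316), 81.04247283935547)
green [281. 368.] 132 [ 0.5209645  -0.10448475  0.0701255 ] ((0.5209096074104309, -0.10426752269268036), (0.005755184218287468, 0.009614464826881886), 80.75410461425781)
remaining along slide 0.0006857979039312475
10.15 [ 0.59294794 -0.11583219  0.0972112 ] [-179.86983355   -0.18126991   -9.29813396] [-1.92773808  8.66558602  8.3782574 ] 0.1286321914479555
peg [nan nan nan] 0<stdin>:4: RuntimeWarning: Mean of empty slice.
  ret = um.true_divide(
```

```bash
python3 -c "
from h import *
print(r.finish_job())"
```

```text
the job is handed in; nothing more can be done
None
```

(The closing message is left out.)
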